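# Pack the sampling caddy

### The job

Pack the grey caddy for the sampling round: first lay the long test tube flat along the caddy's trough (there is no room for the hand once the bottles stand beside it), then stand the short-necked conical flask upright in the middle pocket and the two small blue-capped bottles upright in the end pockets, one in each. Leave the bigger bottle, the long-necked flask and the short tube where they are.

Things in the scene. Friction and masses are not known exactly. Their poses are not given: they have to be found in the camera images.
- caddy: Grey caddy, fixed, 170x264 mm; origin centre of underside, x short side (away from robot at yaw 0), y long side. Floor top 4 mm up, walls 3 mm. At -x a trough, inside x -82..-5, y -129..129 mm (centre -43.5, 0), outer walls 20 mm high. At +x three pockets 84x84 mm inside, centres x +40, y -87 (end), 0 (middle), +87 (end); walls 38 mm high, end loops 56 mm.
- long_tube_mid (a point): The long capped test tube with a grey-brown cap, lying, 167 mm long, 14 to 18 mm wide, 16 mm high, 22 g; the point is its centre, half-way up (8 mm above what it lies on); its y axis runs along the tube, z up. It does not roll. To be moved.
- bottle_a_mid (a point): One of the two small reagent bottles with blue screw caps, 104 mm high: body 56 mm in diameter up to 64 mm, then the fixed cap, 39 mm in diameter, up to the top; about 120 g. The point is on its axis, half-way up (52 mm above its foot). z up. To be moved.
- bottle_b_mid (a point): The other small reagent bottle with a blue cap, the same shape and size as bottle_a; the point is on its axis, 52 mm above its foot. To be moved.
- flask_mid (a point): The short-necked conical flask with a pale plug, 137 mm high: foot 63 mm in diameter (62 mm wide up to 34 mm), neck 29 mm in diameter up to 104 mm, firmly fixed plug 31 mm in diameter above it; about 85 g. The point is on its axis, 68.5 mm above its foot. z up. To be moved.
- big_bottle_mid (a point): A look-alike to be left alone: the bigger reagent bottle with a blue cap, 71 mm in diameter, 138 mm high, standing; the point is on its axis, 69 mm above its foot.
- long_flask_mid (a point): A look-alike to be left alone: the taller, long-necked conical flask with a pale plug, foot 63 mm in diameter, 163 mm high, standing; the point is on its axis, 81.5 mm above its foot.
- short_tube_mid (a point): A look-alike to be left alone: the short centrifuge tube with a conical tip and a blue cap, lying, 120 mm long, 14 to 19 mm wide, 16 mm high; the point is its centre, 8 mm above the worktop, its y axis along the tube.

How it is judged (in metres and radians):
On the way:
1. the long test tube lies in the trough while the flask and the two small bottles are still outside the caddy (x of long_tube_mid in the frame of caddy between -0.0775 and -0.0095 m and y of long_tube_mid in the frame of caddy between -0.05 and 0.05 m and z of long_tube_mid in the frame of caddy between 0.006 and 0.018 m and angle between the y axis of long_tube_mid and the y axis of caddy, either way round below 0.4 rad and horizontal distance between each of bottle_a_mid, bottle_b_mid, flask_mid and caddy above 0.17 m), for 0.2 s.
At the end, for the whole second after the job is handed in: Tube flat on the trough floor, along it (0.4 rad; 34 mm across, 50 mm along). Flask in the middle pocket, small bottles one in each end pocket, either way round: on the floor, within 18 mm of its centre in x and y, upright (0.1 rad), at rest. Look-alikes within 30 mm of their start, upright (x of long_tube_mid in the frame of caddy between -0.0775 and -0.0095 m and y of long_tube_mid in the frame of caddy between -0.05 and 0.05 m and z of long_tube_mid in the frame of caddy between 0.006 and 0.018 m and angle between the y axis of long_tube_mid and the y axis of caddy, either way round below 0.4 rad and x of flask_mid in the frame of caddy between 0.022 and 0.058 m and y of flask_mid in the frame of caddy between -0.018 and 0.018 m and z of flask_mid in the frame of caddy between 0.0665 and 0.0785 m and angle between flask_mid's own z axis and vertical below 0.1 rad and ((x of bottle_a_mid in the frame of caddy between 0.022 and 0.058 m and y of bottle_a_mid in the frame of caddy between 0.069 and 0.105 m and z of bottle_a_mid in the frame of caddy between 0.05 and 0.062 m and angle between each of bottle_a_mid, bottle_b_mid's own z axis and vertical below 0.1 rad and x of bottle_b_mid in the frame of caddy between 0.022 and 0.058 m and y of bottle_b_mid in the frame of caddy between -0.105 and -0.069 m and z of bottle_b_mid in the frame of caddy between 0.05 and 0.062 m) or (x of bottle_a_mid in the frame of caddy between 0.022 and 0.058 m and y of bottle_a_mid in the frame of caddy between -0.105 and -0.069 m and z of bottle_a_mid in the frame of caddy between 0.05 and 0.062 m and angle between each of bottle_a_mid, bottle_b_mid's own z axis and vertical below 0.1 rad and x of bottle_b_mid in the frame of caddy between 0.022 and 0.058 m and y of bottle_b_mid in the frame of caddy between 0.069 and 0.105 m and z of bottle_b_mid in the frame of caddy between 0.05 and 0.062 m)) and linear speed of each of long_tube, bottle_a, bottle_b, flask below 0.02 m/s and distance of each of big_bottle_mid, long_flask_mid, short_tube_mid from where it was at the start of the episode below 0.03 m and angle between each of big_bottle_mid, long_flask_mid, short_tube_mid's own z axis and vertical below 0.2 rad); the robot touches nothing.
It fails at once if the big bottle is moved by more than 30 mm or tipped over (distance of big_bottle_mid from where it was at the start of the episode above 0.03 m or angle between big_bottle_mid's own z axis and vertical above 0.6 rad).
It fails at once if the long-necked flask is moved by more than 30 mm or tipped over (distance of long_flask_mid from where it was at the start of the episode above 0.03 m or angle between long_flask_mid's own z axis and vertical above 0.6 rad).
It fails at once if the short tube is moved by more than 30 mm or tipped over (distance of short_tube_mid from where it was at the start of the episode above 0.03 m or angle between short_tube_mid's own z axis and vertical above 0.6 rad).
It also fails if it takes over 128 s, if anything falls off the work surface, if the arm or the gripper's body presses on something with over 40 N, if the wrist force passes 120 N, or if a joint passes its speed limit or range.

### The arm

A 6-joint arm with a two-finger parallel gripper is mounted at the origin on a cart in front of the work surface, level with it; the furniture and walls round the work are solid. World frame = base frame: x ahead of the robot, y to its left, z up, the work surface at z = 0. Lengths are in mm, angles in rad, forces in N, time in s.
With the tool pointing down it reaches from about 275 to 750 mm from the base axis. Payload 10.2 kg.
Tool frame: the origin (TCP) lies at the very end of the fingers, on their centre line; the grasp point (between the pads) lies 19 mm behind it; z points along the fingers, y is the line along which they close (so a half turn about z gives the same grasp; the last joint's range is limited). The gripper opens to 85 mm and grips with 20 to 120 N. Pads are 22 mm wide; open, the fingers measure 114 mm over their backs; the gripper's body (76 mm by 85 mm) begins 54 mm behind the grasp point. The pads swing forward as they close: fully open they stand 13 mm farther back than shut.
Start: joints at [0.881, 0.313, 1.498, -0, 1.331, -0.223], TCP at [236.279, 468.832, 231.294] pointing down, gripper open.
Joint ranges: [-2.94, 2.94], [-0.97, 2.17], [0.19, 2.56], [-1.23, 4.37], [0.02, 3.11], [-2.88, 2.88]. Speed limits (rad/s): [2.39, 2.39, 3.01, 3.14, 3.14, 3.14].

### API

Orientations are given as a unit quaternion [w, x, y, z].
In Python, from rig import ctrl gives the robot as it stands.
- The arm moves only by the shell command python3 -m inch 'ROWS' [OPENING] [FORCE]. ROWS is text: rows parted by semicolons, each of 6 numbers parted by spaces: the shift along the tool's x, y, z in mm, then the turn, a rotation vector about the tool's x, y, z in units of 6 degrees (1.0 is 6 degrees). A call has exactly 10 rows; each row shifts and turns the commanded pose from where the row before left it, along the tool's axes as they then stand; what a row does not reach is not made up. A row lasts 1/12 s, in which the tool goes at most 41.7 mm and 7.16 degrees, less where a joint would pass 70% of its speed; a pose out of reach is approached as far as the arm can. A call with a gripper value outside its range is refused whole. OPENING is the opening, from 0 (shut) to 1 (fully open), set as the call begins (- or left out, the last holds). The fingers move at their own pace and stop on an object; FORCE is the grip in N (left out, the last holds). Time passes only in rows, so rows that do not move let the fingers close, or fill a call up. It gives the time, the measured TCP pose, the force, the opening and the grip force at its end, in the units of the state.
- ctrl.sense(): the state, without advancing time (a new reading comes with each control period).
- ctrl.capture(name): name is "side" or "top" or "wrist"; returns a dict with "image" (420x560x3 uint8, red, green, blue), "intrinsics" (3x3 intrinsics, pixels), "rvec" (rotation vector, rad) and "tvec" (3), from world to camera coordinates, as OpenCV has them. Camera axes: x right, y down, z forward; pixel columns grow to the right and rows downward; lengths in mm; the calibration is good to about 2 mm. A picture is of the moment at which its call begins. There is no depth.
- ctrl.finish_job(): hands the job in; it is judged then, once.
The state is a dict: "time_s": time; "joints": joint angles; "dq": joint speeds; "tau": joint torques, N m; "eef_pos": TCP position; "ee_rot": TCP orientation; "force": force on the tool from outside, world axes, zero at the start; "wrist_torque": the same for the moment, N m; "grip_width": opening from 0.0 (shut) to 1.0 (fully open); "grip_force": force on a finger pad.
Only numpy, scipy, OpenCV 4.12 (cv2) and the standard library are available. Lean on these libraries where they do the work, as an engineer would, in place of code of your own. Each camera call takes 0.05 s, during which the arm holds its last target. There are 200 camera calls.

## Working session

There is one attempt and no reset: what is moved stays moved. The work goes in short steps, Python scripts to look and compute and a shell command to move; the robot and the scene stay as the last step left them, time stands still between calls to the robot, and variables do not carry over. Pictures are saved under pics/ and viewed, at most 16 in all, crops included, and the job is handed in when it is done.

```bash
ls; mkdir -p pics
python3 - <<'E'
from rig import ctrl
import cv2,json,numpy as np
s=ctrl.sense();print({k:np.round(v,3).tolist() for k,v in s.items()})
for n in ("side","top","wrist"):
    c=ctrl.capture(n);cv2.imwrite(f"pics/{n}0.png",c["image"][:,:,::-1])
    print(n,np.round(c["intrinsics"],1).tolist(),np.round(c["rvec"],3),np.round(c["tvec"],1))
    R=cv2.Rodrigues(np.array(c["rvec"]))[0];print(-R.T@np.array(c["tvec"]).ravel())
E
```

```text
pics
{'time_s': 0.0, 'joints': [0.881, 0.313, 1.498, -0.0, 1.331, -0.223], 'dq': [-0.0, -0.0, 0.0, 0.0, 0.001, -0.001], 'tau': [-0.0, -41.227, -25.975, -0.0, 0.004, -0.0], 'eef_pos': [236.099, 468.625, 230.711], 'ee_rot': [-0.0, 0.231, 0.973, -0.001], 'force': [-0.103, -0.373, -0.577], 'wrist_torque': [0.021, -0.018, 0.004], 'grip_force': 0.0, 'grip_width': 1.003}
side [[387.9, 0.0, 280.6], [0.0, 387.9, 209.0], [0.0, 0.0, 1.0]] [ 2.161 -0.435  0.247] [-530.3  148.3  774.7]
[ 263.2590602  -704.07667487  581.64136568]
top [[465.0, 0.0, 275.8], [0.0, 465.0, 204.2], [0.0, 0.0, 1.0]] [ 2.165 -2.185  0.088] [ -83.4  542.6 1328.3]
[ 425.54914259  -94.81445954 1369.5612018 ]
wrist [[304.6, 0.0, 282.9], [0.0, 304.6, 212.1], [0.0, 0.0, 1.0]] [-2.45  -1.51  -0.226] [-523.   -37.1  379.8]
[167.17882338 502.05714169 373.04968747]
```

View pics/top0.png

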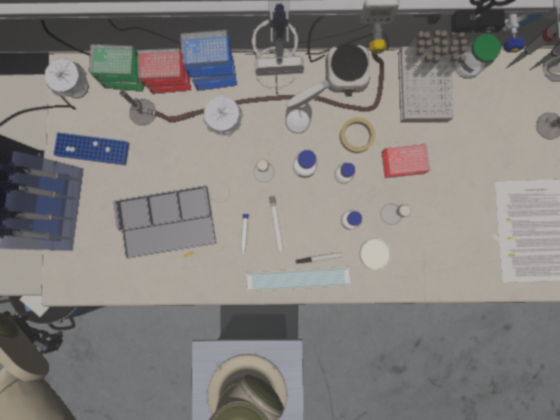

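View pics/side0.png

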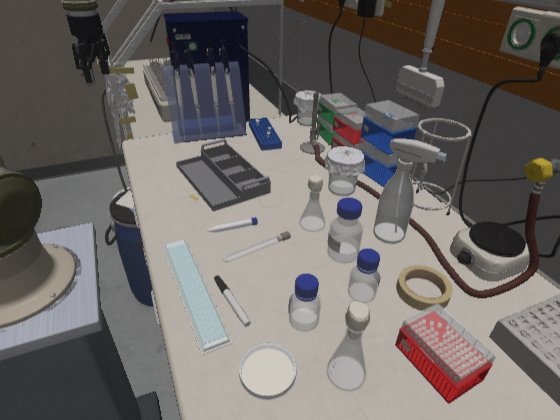

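Top view: the robot is at the bottom, the caddy at (168,221), the short tube at (245,232) and the long tube at (276,224). Blue caps are at (307,160) on the biggest bottle, (347,171) and (354,219); flasks are at (263,170) and (395,213). The side view shows the same layout. Next I'll measure with masks.

```bash
cat > h.py <<'E'
from rig import ctrl
import cv2,numpy as np
from scipy.spatial.transform import Rotation as Ro
def cap(n,f=None):
    c=ctrl.capture(n)
    if f: cv2.imwrite(f"pics/{f}.png",c["image"][:,:,::-1])
    c["K"]=np.array(c["intrinsics"]);c["R"]=cv2.Rodrigues(np.array(c["rvec"],float))[0];c["t"]=np.array(c["tvec"],float).ravel();c["o"]=-c["R"].T@c["t"]
    return c
def ray(c,p): d=c["R"].T@np.linalg.solve(c["K"],[p[0],p[1],1.]);return d/np.linalg.norm(d)
def plane(c,p,z): d=ray(c,p);return c["o"]+d*(z-c["o"][2])/d[2]
def proj(c,X): q=c["K"]@(c["R"]@np.array(X,float)+c["t"]);return q[:2]/q[2]
def tri(c1,p1,c2,p2):
    a,b=ray(c1,p1),ray(c2,p2);s=np.linalg.lstsq(np.c_[a,-b],c2["o"]-c1["o"],rcond=None)[0]
    A=c1["o"]+a*s[0];B=c2["o"]+b*s[1];return (A+B)/2,np.linalg.norm(A-B)
def blobs(m,amin=15):
    n,l,st,ce=cv2.connectedComponentsWithStats(m.astype(np.uint8));return [(ce[i],st[i],l==i) for i in range(1,n) if st[i][4]>=amin]
def hsv(c): return cv2.cvtColor(c["image"],cv2.COLOR_RGB2HSV)
def blue(c): h=hsv(c);return (h[...,0]>108)&(h[...,0]<130)&(h[...,1]>130)&(h[...,2]>40)
E
python3 - <<'E'
from h import *
T=cap("top");S=cap("side")
for n,c,a,b in (("top",T,(225,420),(140,270)),("side",S,(200,460),(150,400))):
    print(n)
    for ce,st,_ in blobs(blue(c)):
        if a[0]<ce[0]<a[1] and b[0]<ce[1]<b[1]: print(ce.round(1),st)
t=cv2.resize(T["image"][145:265,105:425],None,fx=2.5,fy=2.5,interpolation=3)
s=cv2.resize(S["image"][130:400,170:490],None,fx=1.1,fy=1.1,interpolation=3)
im=np.zeros((600,800,3),np.uint8);im[:300]=t;im[300:597,:352]=s
s2=cv2.resize(S["image"][130:210,170:290],None,fx=3.6,fy=3.6,interpolation=3);im[300:588,360:792]=s2
cv2.imwrite("pics/c1.png",im[:,:,::-1])
E
```

```text
top
side
[378.3 170.3] [363 152  34  34 554]
[349.8 204.4] [338 198  24  14 247]
[368.9 255.5] [359 249  21  15 222]
[306.6 281.9] [296 274  22  17 273]
```

View pics/c1.png

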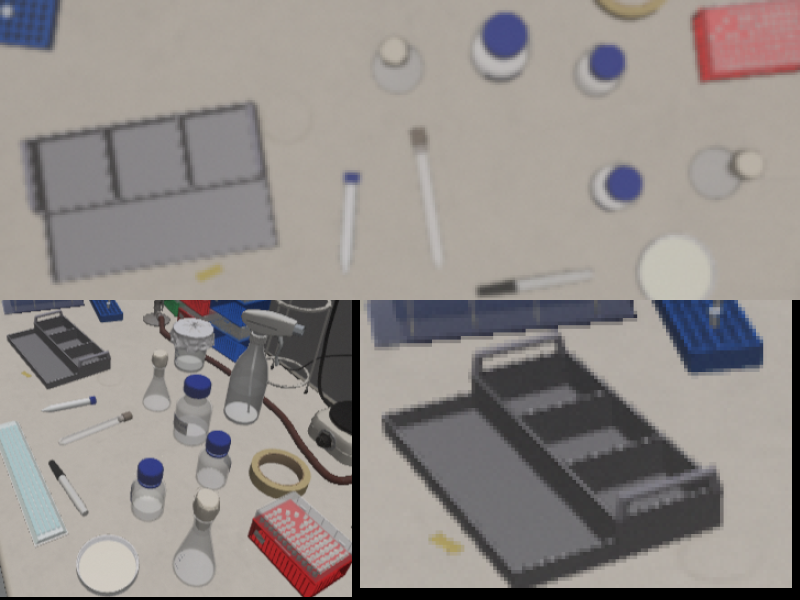

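The stitched view shows all objects clearly. Flask plugs are at top-image (262.6,163.8) and (404.2,209.8), with the matching side points (315.5,180) and (358,309). Next I'll triangulate the caps, plugs, tube ends and caddy corners.

Run:
```python
from h import *
T=cap("top");S=cap("side")
print(hsv(T)[159,307],hsv(T)[202,272],hsv(T)[164,263],hsv(S)[235,286])
h=hsv(T);m=(h[...,0]>105)&(h[...,0]<135)&(h[...,1]>90)
tb=[(ce,st) for ce,st,_ in blobs(m) if 225<ce[0]<420 and 140<ce[1]<270]
for x in tb: print(x)
sb=[ce for ce,st,_ in blobs(blue(S)) if 200<ce[0]<460 and 190<ce[1]<400]
for ce,_ in tb:
    for q in sb:
        X,e=tri(T,ce,S,q)
        if e<12: print("cap",ce.round(1),q.round(1),X.round(1),round(e,1))
for n,a,b in (("f1 plug",(262.6,163.8),(315.5,181)),("f2 plug",(404.2,209.8),(358.2,311))):
    X,e=tri(T,a,S,b);print(n,X.round(1),round(e,1))
for n,p in (("f1 foot",(264,171.5)),("f2 foot",(391,214.2))): print(n,plane(T,p,5).round(1))
# tubes: bright mask, plus brown cap
C=lambda u,v:(105+u/2.5,145+v/2.5)
for n,a,b in (("long",C(418,128),C(439,266)),("short",C(352,172),C(346,270))):
    A,B=plane(T,a,8),plane(T,b,8);print(n,A.round(1),B.round(1),np.linalg.norm(A-B).round(1),((A+B)/2).round(1))
# caddy corners: outer trough corners at z=20 and outer far corners z=38
for n,p,z in (("tr -x+y",C(55,281),20),("tr -x-y",C(277,243),20),("+x -y",C(255,103),38),("+x+y",C(28,142),38)): print(n,plane(T,p,z).round(1))
D=lambda u,v:(170+(u-360)/3.6,130+(v-300)/3.6)
for n,p,z in (("tr -x+y",D(386,413),20),("tr -x-y",D(517,575),20)): print(n,plane(S,p,z).round(1))
```

```text
[117 121 135] [ 13  32 127] [ 17  26 185] [ 14  34 112]
(array([306.5, 158.5]), array([299, 151,  16,  16, 208], dtype=int32))
(array([347.53781513, 169.3697479 ]), array([342, 164,  12,  12, 119], dtype=int32))
(array([354.45528455, 218.02439024]), array([349, 212,  12,  13, 123], dtype=int32))
cap [306.5 158.5] [349.9 204.4] [ 654.3 -172.1  133.7] 1.4
cap [347.5 169.4] [368.8 255.4] [ 629.  -286.7  100.6] 1.5
cap [354.5 218. ] [306.6 281.8] [ 494.3 -302.5  100.8] 2.2
f1 plug [640.9 -52.9 124.3] 5.2
f2 plug [ 511.3 -424.   153.9] 3.2
f1 foot [641.1 -54.1   5. ]
f2 foot [ 510.8 -426.1    5. ]
long [566.9 -77.8   8. ] [ 405. -101.    8.] 163.5 [486.  -89.4   8. ]
short [5.157e+02 1.000e-01 8.000e+00] [401.3   7.5   8. ] 114.6 [458.5   3.8   8. ]
tr -x+y [391.9 343.1  20. ]
tr -x-y [433.4  86.4  20. ]
+x -y [594.6 109.8  38. ]
+x+y [551.8 371.4  38. ]
tr -x+y [392.6 346.8  20. ]
tr -x-y [430.9  82.8  20. ]
```

```bash
cat >> h.py <<'E'
def go(x=None,y=None,z=None,yaw=None):
    "tool-axis shift to world target, and turn (6deg units); yaw=deg of tool x in world"
    s=ctrl.sense();p=np.array(s["eef_pos"]);q=s["ee_rot"];M=Ro.from_quat([q[1],q[2],q[3],q[0]]).as_matrix()
    g=np.array([a if a is not None else b for a,b in zip((x,y,z),p)])
    yw=np.degrees(np.arctan2(M[1,0],M[0,0]))
    # full rotation vector to a straight-down tool at wanted yaw
    Y=np.radians(yw if yaw is None else yaw);W=np.array([[np.cos(Y),np.sin(Y),0],[np.sin(Y),-np.cos(Y),0],[0,0,-1]])
    rv=Ro.from_matrix(M.T@W).as_rotvec(degrees=True)/6
    print("t",round(s["time_s"],2),"at",p.round(1),"yaw",yw.round(2),"shift",(M.T@(g-p)).round(1),"turn",rv.round(2),"after-turn shift",(W.T@(g-p)).round(1),"grip",round(s["grip_width"],3),round(s["grip_force"],1),"F",np.round(s["force"],1))
E
python3 -c "
from h import *
go(486,-89,150,188.2)"
python3 -m inch '-23.7 -19.3 0 0 0 0;-23.7 -19.3 0 0 0 0;-23.7 -19.3 0 0 0 0;-23.7 -19.3 0 0 0 0;-23.7 -19.3 0 0 0 0;-23.7 -19.3 0 0 0 0;-23.7 -19.3 0 0 0 0;-23.7 -19.3 0 0 0 0;-23.7 -19.3 0 0 0 0;-23.7 -19.3 0 0 0 0' 0.5 30
python3 -m inch '-23.7 -19.3 0 0 0 0;-23.7 -19.3 0 0 0 0;-23.7 -19.3 0 0 0 0;-23.7 -19.3 0 0 0 0;-23.7 -19.3 0 0 0 0;-23.7 -19.3 0 0 0 0;-23.7 -19.3 0 0 0 0;-23.7 -19.3 0 0 0 0;-23.7 -19.3 0 0 0 0;-23.7 -19.3 0 0 0 0'
python3 -m inch '0 0 10 0 0 -0.83;0 0 10 0 0 -0.83;0 0 10 0 0 -0.83;0 0 10 0 0 -0.83;0 0 10 0 0 -0.83;0 0 10 0 0 -0.83;0 0 10 0 0 -0.85;0 0 10 0 0 0;0 0 0 0 0 0;0 0 0 0 0 0'
python3 - <<'E'
from h import *
go(486,-89,150,188.2)
c=cap("wrist","w1")
E
```

```text
t 0.35 at [236.3 468.8 231.2] yaw 153.25 shift [-474.1 -385.7   81.2] turn [-0.   -0.   -5.82] after-turn shift [-167.6 -587.7   81.2] grip 1.003 0.0 F [-0.2 -0.  -0.4]
time_s: 1.18
eef_pos: [361.4, 188.4, 231.4]
ee_rot: [0.0, 0.231, 0.973, 0.0]
force: [0.3, 0.2, -0.1]
grip_width: 0.499
grip_force: 0.0
time_s: 2.02
eef_pos: [486.2, -90.7, 231.3]
ee_rot: [0.0, 0.231, 0.973, 0.0]
force: [0.1, 0.2, -0.2]
grip_width: 0.499
grip_force: 0.0
time_s: 2.85
eef_pos: [485.8, -89.1, 151.1]
ee_rot: [-0.0, -0.071, 0.998, 0.0]
force: [-0.2, -0.2, 0.1]
grip_width: 0.503
grip_force: 0.0
t 2.85 at [485.8 -89.1 151.1] yaw -171.91 shift [-0.3  0.1  1.1] turn [ 0.   -0.01 -0.02] after-turn shift [-0.3  0.1  1.1] grip 0.503 0.0 F [-0.2 -0.2  0.1]
```

View pics/w1.png

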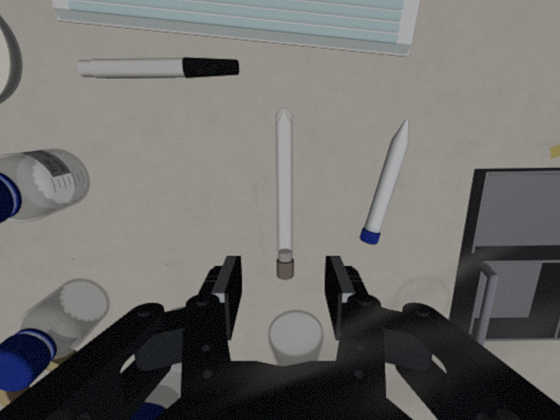

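The wrist view shows the long tube from its tip at (284,108) to its cap end at (286,278), running straight down the picture between the fingers. I'll cast these to positions and triangulate against the top view.

Run:
```python
from h import *
c=cap("wrist");T=cap("top")
a,b=(284.5,108),(285.5,278)
A,B=plane(c,a,8),plane(c,b,8);m=(A+B)/2
print(A.round(1),B.round(1),m.round(1),np.linalg.norm(A-B).round(1),np.degrees(np.arctan2(*(A-B)[[1,0]])))
for p,q in ((a,(280.6,251.4)),(b,(272.2,196.2))):
    print(tri(c,p,T,q))
print("short",plane(c,(407,121),8).round(1),plane(c,(369,243),8).round(1))
go(m[0],m[1],2.5,None)
```

```text
[ 401.  -100.4    8. ] [568.5 -75.1   8. ] [484.7 -87.7   8. ] 169.4 -171.41071308688936
(array([ 408.62687596, -100.2456037 ,  256.6499065 ]), np.float64(0.8833465971293106))
(array([566.2598192 , -76.65085792,  12.38333447]), np.float64(2.444846265673264))
short [396.3  10.3   8. ] [517.1   3.    8. ]
t 3.0 at [486.2 -89.3 151.9] yaw -171.84 shift [  1.3   1.9 149.4] turn [-0.01  0.01 -0.  ] after-turn shift [  1.2   1.8 149.4] grip 0.499 0.0 F [ 0.8 -0.3  0.1]
```

```bash
python3 -m inch '1.3 1.8 15 0 0 0;0 0 15 0 0 0;0 0 15 0 0 0;0 0 15 0 0 0;0 0 15 0 0 0;0 0 15 0 0 0;0 0 15 0 0 0;0 0 15 0 0 0;0 0 10 0 0 0;0 0 10 0 0 0' - 30
python3 -m inch '0 0 4 0 0 0;0 0 4 0 0 0;0 0 0 0 0 0;0 0 0 0 0 0;0 0 0 0 0 0;0 0 0 0 0 0;0 0 0 0 0 0;0 0 0 0 0 0;0 0 0 0 0 0;0 0 0 0 0 0' 0.05 30
python3 -m inch '0 0 0 0 0 0;0 0 -10 0 0 0;0 0 -15 0 0 0;0 0 -20 0 0 0;0 0 -20 0 0 0;0 0 -20 0 0 0;0 0 -20 0 0 0;0 0 -20 0 0 0;0 0 -5 0 0 0;0 0 0 0 0 0'
python3 - <<'E'
from h import *
cap("wrist","w2")
go(450,221,None,99.2)
E
```

```text
time_s: 3.83
eef_pos: [484.6, -87.7, 11.0]
ee_rot: [0.0, -0.072, 0.997, -0.0]
force: [-0.4, 0.6, -0.3]
grip_width: 0.501
grip_force: 0.0
time_s: 4.67
eef_pos: [484.3, -87.6, 3.3]
ee_rot: [0.0, -0.072, 0.997, -0.0]
force: [-0.8, -0.1, -0.2]
grip_width: 0.145
grip_force: 32.1
time_s: 5.5
eef_pos: [484.9, -87.8, 134.8]
ee_rot: [0.001, -0.072, 0.997, -0.001]
force: [0.3, 1.0, 0.4]
grip_width: 0.148
grip_force: 32.1
t 5.55 at [484.3 -87.6 133.5] yaw -171.76 shift [-1.030e+01  3.103e+02 -1.000e-01] turn [0.000e+00 1.000e-02 1.484e+01] after-turn shift [310.1  15.5   0. ] grip 0.144 32.1 F [ 0.  -0.  -0.6]
```

View pics/w2.png

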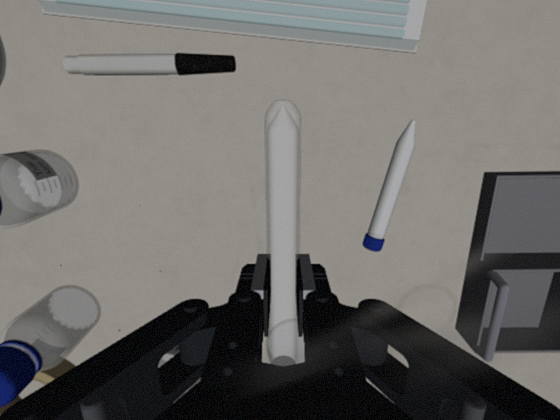

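The tube is held level along the picture's vertical, between the pads at about (283,330). I'm carrying it over the caddy and turning it.

```bash
python3 -m inch '-1 31 0 0 0 0;-1 31 0 0 0 0;-1 31 0 0 0 0;-1 31 0 0 0 0;-1 31 0 0 0 0;-1 31 0 0 0 0;-1 31 0 0 0 0;-1 31 0 0 0 0;-1 31 0 0 0 0;-1 31 0 0 0 0'
python3 -m inch '0 0 0 0 0 1;0 0 0 0 0 1;0 0 0 0 0 1;0 0 0 0 0 1;0 0 0 0 0 1;0 0 0 0 0 1;0 0 0 0 0 1;0 0 0 0 0 1;0 0 0 0 0 1;0 0 0 0 0 1'
python3 -m inch '0 0 0 0 0 1;0 0 0 0 0 1;0 0 0 0 0 1;0 0 0 0 0 1;0 0 0 0 0 0.84;0 0 0 0 0 0;0 0 0 0 0 0;0 0 0 0 0 0;0 0 0 0 0 0;0 0 0 0 0 0'
python3 - <<'E'
from h import *
cap("wrist","w3")
go(450,221,None,99.2)
E
```

```text
time_s: 6.38
eef_pos: [448.7, 222.0, 131.9]
ee_rot: [-0.001, -0.072, 0.997, -0.0]
force: [0.6, 0.2, 0.1]
grip_width: 0.148
grip_force: 32.1
time_s: 7.22
eef_pos: [449.1, 220.5, 131.9]
ee_rot: [-0.001, 0.439, 0.899, -0.001]
force: [-0.0, -0.3, -0.5]
grip_width: 0.148
grip_force: 32.1
time_s: 8.05
eef_pos: [449.7, 220.6, 133.1]
ee_rot: [-0.0, 0.648, 0.762, -0.0]
force: [0.3, -0.4, -0.0]
grip_width: 0.147
grip_force: 32.1
t 8.1 at [449.7 220.6 133.2] yaw 99.25 shift [ 0.3  0.3 -0. ] turn [-0.    0.    0.01] after-turn shift [0.3 0.3 0. ] grip 0.15 32.1 F [-0.3  0.1  0.1]
```

View pics/w3.png

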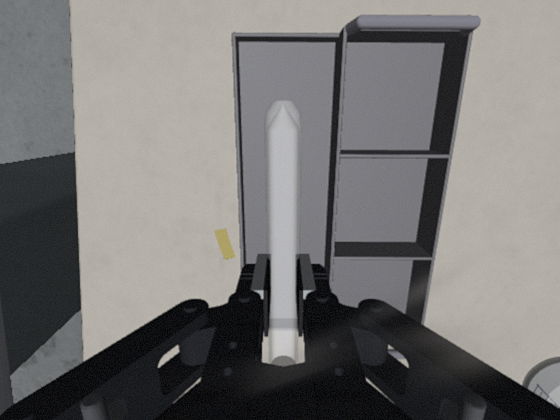

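The wrist view looks down on the caddy with the tube centred over the trough. The left wall runs (233,35)→(242,250), the trough end wall is at row 37, the divider is at (347,30)→(331,250), and the partition tops are at rows 155 and 258. I'm casting these points for a closer caddy pose.

Run:
```python
from h import *
c=cap("wrist")
P={"outer corner(-85,132,20)":((233.5,34.5),20),"left wall mid (-85,?,20)":((241,230),20),"div/part1 (-3.5,43.5,38)":((339,154),38),"div/part2(-3.5,-43.5,38)":((333,258),38),"part1/far (83.5,43.5,38)":((450,155),38),"part2/far":((433,258),38)}
loc=[];W=[]
for n,(p,z) in P.items():
    X=plane(c,p,z);print(n,X.round(1))
    if "?" not in n: loc.append(X[:2])
L=np.array([(-85,132),(-3.5,43.5),(-3.5,-43.5),(83.5,43.5),(83.5,-43.5)],float);W=np.array(loc)
# rigid fit
l=L-L.mean(0);w=W-W.mean(0);yaw=np.arctan2((l[:,0]*w[:,1]-l[:,1]*w[:,0]).sum(),(l*w).sum())
R=np.array([[np.cos(yaw),-np.sin(yaw)],[np.sin(yaw),np.cos(yaw)]]);o=W.mean(0)-R@L.mean(0)
print("caddy",o.round(1),np.degrees(yaw).round(2),"res",(L@R.T+o-W).round(1).tolist())
for q in ((-43.5,0),(40,-87),(40,0),(40,87)): print(q,(R@q+o).round(1))
# floor/wall height check: corner seen from wrist and top
T=cap("top");print(tri(c,(233.5,34.5),T,(105+55/2.5,145+281/2.5)))
t=R@(-43.5,0)+o;go(*t,8,90+np.degrees(yaw))
```

```text
outer corner(-85,132,20) [390. 347.  20.]
left wall mid (-85,?,20) [414.2 193.8  20. ]
div/part1 (-3.5,43.5,38) [482.7 275.2  38. ]
div/part2(-3.5,-43.5,38) [496.6 188.3  38. ]
part1/far (83.5,43.5,38) [567.3 288.2  38. ]
part2/far [580.9 202.1  38. ]
caddy [492.9 231.7] 9.11 res [[-1.9, 1.6], [-0.2, -1.1], [-0.3, -0.1], [1.1, -0.3], [1.3, -0.2]]
(-43.5, 0) [449.9 224.8]
(40, -87) [546.1 152.1]
(40, 0) [532.3 238. ]
(40, 87) [518.6 323.9]
(array([390.5513396 , 346.08465388,  16.16415744]), np.float64(4.063922171699207))
t 8.2 at [449.8 220.6 133.3] yaw 99.22 shift [  4.1   0.8 125.3] turn [-0.    0.    0.02] after-turn shift [  4.1   0.8 125.3] grip 0.148 32.1 F [0.2 0.2 0.9]
```

```bash
python3 -m inch '2 0.5 12 0 0 0;2 0.3 13 0 0 0;0 0 13 0 0 0;0 0 13 0 0 0;0 0 13 0 0 0;0 0 13 0 0 0;0 0 13 0 0 0;0 0 13 0 0 0;0 0 8 0 0 0;0 0 5 0 0 0'
python3 -m inch '0 0 4 0 0 0;0 0 3 0 0 0;0 0 2 0 0 0;0 0 0 0 0 0;0 0 0 0 0 0;0 0 0 0 0 0;0 0 0 0 0 0;0 0 0 0 0 0;0 0 0 0 0 0;0 0 0 0 0 0'
python3 -m inch '0 0 0 0 0 0;0 0 0 0 0 0;0 0 0 0 0 0;0 0 0 0 0 0;0 0 0 0 0 0;0 0 0 0 0 0;0 0 0 0 0 0;0 0 0 0 0 0;0 0 0 0 0 0;0 0 0 0 0 0' 0.33
python3 -m inch '0 0 -5 0 0 0;0 0 -10 0 0 0;0 0 -20 0 0 0;0 0 -20 0 0 0;0 0 -20 0 0 0;0 0 -20 0 0 0;0 0 -20 0 0 0;0 0 -20 0 0 0;0 0 -20 0 0 0;0 0 -15 0 0 0'
python3 - <<'E'
from h import *
cap("wrist","w4")
go(641,-53,None,None)
E
```

```text
time_s: 9.03
eef_pos: [449.7, 224.6, 16.5]
ee_rot: [-0.0, 0.648, 0.762, -0.0]
force: [-0.2, 0.6, 0.5]
grip_width: 0.143
grip_force: 32.1
time_s: 9.87
eef_pos: [450.0, 224.7, 8.4]
ee_rot: [0.0, 0.648, 0.762, 0.0]
force: [-0.0, -0.3, -0.3]
grip_width: 0.148
grip_force: 32.1
time_s: 10.7
eef_pos: [449.9, 224.7, 8.3]
ee_rot: [-0.0, 0.648, 0.762, -0.0]
force: [-0.1, -0.7, 0.1]
grip_width: 0.332
grip_force: 0.0
time_s: 11.53
eef_pos: [450.1, 224.8, 181.0]
ee_rot: [0.001, 0.648, 0.762, 0.001]
force: [0.4, 0.5, 0.2]
grip_width: 0.33
grip_force: 0.0
t 11.58 at [451.2 225.1 183.3] yaw 99.2 shift [-304.9  142.9    0.8] turn [ 0.06 -0.   -0.  ] after-turn shift [-304.9  142.9    0. ] grip 0.326 0.0 F [1.9 1.4 2.8]
```

View pics/w4.png

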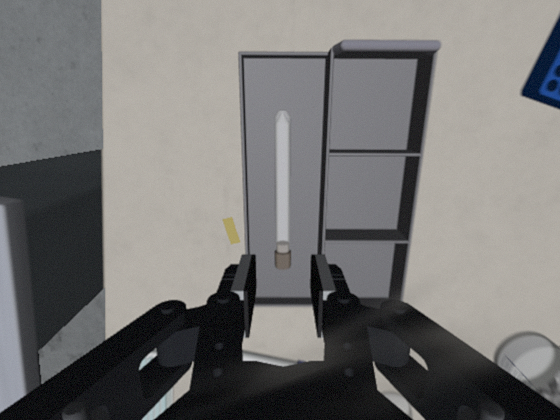

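The tube lies flat in the trough, from (282,112) to (283,268), clear of both walls. Now the flask, keeping this yaw, with the closing axis along caddy x.

```bash
python3 -m inch '-30.4 14.2 0 0 0 0;-30.4 14.2 0 0 0 0;-30.4 14.2 0 0 0 0;-30.4 14.2 0 0 0 0;-30.4 14.2 0 0 0 0;-30.4 14.2 0 0 0 0;-30.4 14.2 0 0 0 0;-30.4 14.2 0 0 0 0;-30.4 14.2 0 0 0 0;-30.4 14.2 0 0 0 0' 0.75
python3 -m inch '0 0 -2 0 0 0;0 0 -2 0 0 0;0 0 -2 0 0 0;0 0 -2 0 0 0;0 0 -2 0 0 0;0 0 0 0 0 0;0 0 0 0 0 0;0 0 0 0 0 0;0 0 0 0 0 0;0 0 0 0 0 0'
python3 - <<'E'
from h import *
cap("wrist","w5")
go(641,-53,99,99.2)
E
```

```text
time_s: 12.42
eef_pos: [639.2, -54.2, 178.6]
ee_rot: [0.0, 0.648, 0.761, 0.0]
force: [0.1, 0.7, 0.6]
grip_width: 0.749
grip_force: 0.0
time_s: 13.25
eef_pos: [638.7, -52.6, 188.2]
ee_rot: [-0.0, 0.648, 0.762, -0.0]
force: [-0.2, 0.3, 0.2]
grip_width: 0.754
grip_force: 0.0
t 13.3 at [638.7 -52.6 188.2] yaw 99.2 shift [-0.7  2.3 89.2] turn [-0. -0. -0.] after-turn shift [-0.7  2.2 89.2] grip 0.75 0.0 F [-0.3  0.3  0.2]
```

View pics/w5.png

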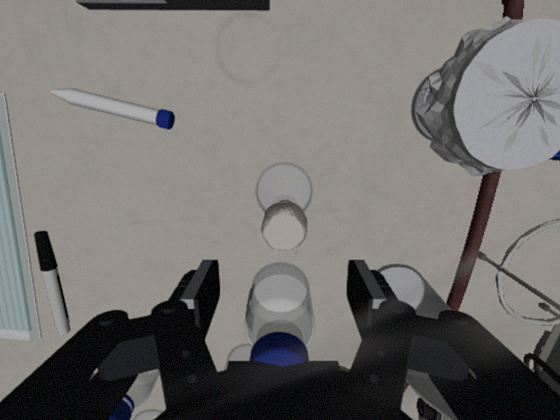

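The wrist view shows the short flask centred between the fingers: plug at (284.5,226) and foot at (284.5,189). I'll cast both, with the top view for height.

Run:
```python
from h import *
c=cap("wrist");T=cap("top")
S=cap("side");print(tri(c,(284.5,228),S,(315.5,181)))
print("plug top@137",plane(c,(284.5,229),137).round(1),"foot",plane(c,(284.5,190),2).round(1),"TCP pix at z137",proj(c,(638.7,-52.6,137)))
```

```text
(array([637.92136263, -53.13104004, 124.8786692 ]), np.float64(0.28230859121178953))
plug top@137 [637.4 -49.5 137. ] foot [638.6 -53.7   2. ] TCP pix at z137 [285.64505396 233.49733861]
```

```bash
python3 -m inch '-1 0 10 0 0 0;0 0 10 0 0 0;0 0 10 0 0 0;0 0 10 0 0 0;0 0 10 0 0 0;0 0 10 0 0 0;0 0 10 0 0 0;0 0 10 0 0 0;0 0 6 0 0 0;0 0 4 0 0 0'
python3 -m inch '0 0 0 0 0 0;0 0 0 0 0 0;0 0 0 0 0 0;0 0 0 0 0 0;0 0 0 0 0 0;0 0 0 0 0 0;0 0 0 0 0 0;0 0 0 0 0 0;0 0 0 0 0 0;0 0 0 0 0 0' 0.1 40
python3 -m inch '0 0 -3 0 0 0;0 0 -5 0 0 0;0 0 -10 0 0 0;0 0 -12 0 0 0;0 0 -15 0 0 0;0 0 -15 0 0 0;0 0 -15 0 0 0;0 0 -15 0 0 0;0 0 -10 0 0 0;0 0 -5 0 0 0'
python3 -c "
from h import *
go(532.3,237.5,None,99.1)"
```

```text
time_s: 14.28
eef_pos: [638.6, -53.6, 97.2]
ee_rot: [-0.0, 0.648, 0.761, -0.0]
force: [-0.4, -0.3, 0.1]
grip_width: 0.746
grip_force: 0.0
time_s: 15.12
eef_pos: [639.3, -53.8, 99.0]
ee_rot: [0.001, 0.648, 0.762, 0.0]
force: [0.8, -0.7, 5.0]
grip_width: 0.348
grip_force: 39.8
time_s: 15.95
eef_pos: [639.3, -53.8, 205.6]
ee_rot: [0.001, 0.648, 0.762, 0.001]
force: [-0.4, -0.7, -0.8]
grip_width: 0.351
grip_force: 39.6
t 15.95 at [639.3 -53.8 205.6] yaw 99.2 shift [304.6 -59.1  -0.5] turn [0.02 0.01 0.02] after-turn shift [304.5 -59.6   0. ] grip 0.351 39.6 F [-0.4 -0.7 -0.8]
```

```bash
python3 -m inch '15 -3 0 0 0 0;30 -6 0 0 0 0;30 -6 0 0 0 0;30 -6 0 0 0 0;30 -6 0 0 0 0;30 -6 0 0 0 0;30 -6 0 0 0 0;30 -6 0 0 0 0;30 -6 0 0 0 0;25 -4 0 0 0 0'
python3 -m inch '15 -3 0 0 0 0;10 -1 0 0 0 0;0 0 0 0 0 0;0 0 0 0 0 0;0 0 0 0 0 0;0 0 0 0 0 0;0 0 0 0 0 0;0 0 0 0 0 0;0 0 0 0 0 0;0 0 0 0 0 0'
python3 - <<'E'
from h import *
go(532.3,237.5,None,99.1)
cap("wrist","w6");cap("side","s6")
a=cv2.imread("pics/w6.png");b=cv2.imread("pics/s6.png")[80:320,120:400]
im=np.zeros((420,800,3),np.uint8);im[:336,:448]=cv2.resize(a,(448,336));im[:300,450:800]=cv2.resize(b,(350,300));cv2.imwrite("pics/m6.png",im)
E
```

```text
time_s: 16.78
eef_pos: [537.8, 216.3, 202.7]
ee_rot: [-0.001, 0.648, 0.762, -0.0]
force: [-0.6, 1.0, -0.6]
grip_width: 0.352
grip_force: 39.7
time_s: 17.62
eef_pos: [532.0, 237.8, 203.3]
ee_rot: [0.0, 0.648, 0.761, 0.0]
force: [-0.4, 0.1, -0.4]
grip_width: 0.352
grip_force: 39.7
t 17.62 at [532.  237.8 203.3] yaw 99.17 shift [-0.3  0.2  0. ] turn [0.   0.   0.01] after-turn shift [-0.3  0.2  0. ] grip 0.352 39.7 F [-0.4  0.1 -0.4]
```

View pics/m6.png

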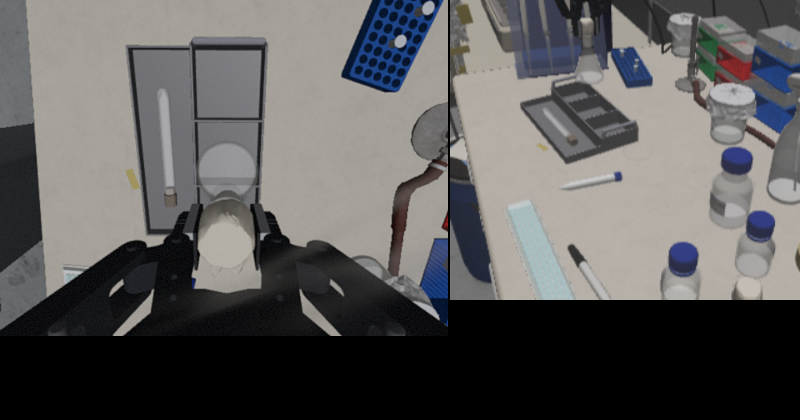

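The flask hangs upright over the middle pocket, its foot around (227,170) in the picture. Lowering it now.

```bash
python3 -m inch '0 0 8 0 0 0;0 0 12 0 0 0;0 0 12 0 0 0;0 0 12 0 0 0;0 0 12 0 0 0;0 0 12 0 0 0;0 0 12 0 0 0;0 0 8 0 0 0;0 0 6 0 0 0;0 0 3 0 0 0'
python3 -m inch '0 0 1 0 0 0;0 0 1 0 0 0;0 0 1 0 0 0;0 0 1 0 0 0;0 0 0 0 0 0;0 0 0 0 0 0;0 0 0 0 0 0;0 0 0 0 0 0;0 0 0 0 0 0;0 0 0 0 0 0'
```

```text
time_s: 18.55
eef_pos: [531.6, 237.9, 105.4]
ee_rot: [-0.0, 0.648, 0.762, -0.0]
force: [-0.1, 0.9, -0.8]
grip_width: 0.356
grip_force: 39.7
time_s: 19.38
eef_pos: [532.3, 238.1, 102.9]
ee_rot: [0.0, 0.648, 0.761, 0.001]
force: [0.6, 1.0, 5.2]
grip_width: 0.355
grip_force: 39.9
```

```bash
python3 -m inch '0 0 0 0 0 0;0 0 0 0 0 0;0 0 0 0 0 0;0 0 0 0 0 0;0 0 0 0 0 0;0 0 0 0 0 0;0 0 0 0 0 0;0 0 0 0 0 0;0 0 0 0 0 0;0 0 0 0 0 0' 0.8
python3 -m inch '0 0 -3 0 0 0;0 0 -7 0 0 0;0 0 -10 0 0 0;0 0 -10 0 0 0;0 0 -15 0 0 0;0 0 -15 0 0 0;0 0 -15 0 0 0;0 0 -15 0 0 0;0 0 -10 0 0 0;0 0 0 0 0 0'
python3 - <<'E'
from h import *
go(629,-287,190,99.1)
cap("wrist","w7")
E
```

```text
time_s: 20.22
eef_pos: [531.9, 238.0, 102.3]
ee_rot: [-0.0, 0.648, 0.761, 0.0]
force: [0.2, 0.4, -0.4]
grip_width: 0.801
grip_force: 0.0
time_s: 21.05
eef_pos: [532.8, 238.2, 205.3]
ee_rot: [0.001, 0.648, 0.762, 0.002]
force: [0.4, -0.0, 0.1]
grip_width: 0.8
grip_force: 0.0
t 21.05 at [532.8 238.2 205.3] yaw 99.2 shift [-533.9   11.    15.2] turn [ 0.05 -0.    0.02] after-turn shift [-533.8   12.    15.3] grip 0.8 0.0 F [ 0.4 -0.   0.1]
```

View pics/w7.png

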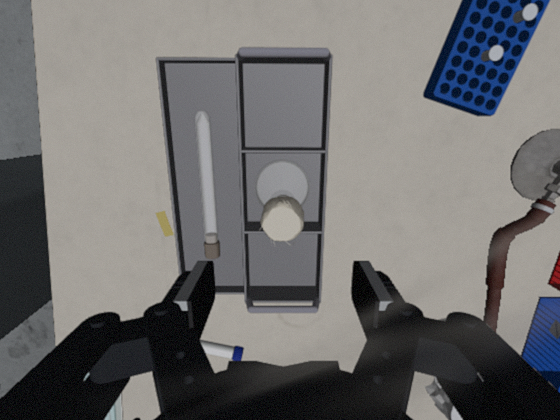

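The flask stands upright in the middle pocket, foot at (282,186) and plug at (283,218). Next is the far small bottle.

```bash
python3 -m inch '-26 0.6 0 0 0 0;-27 0.6 0 0 0 0;-27 0.6 0 0 0 0;-27 0.6 0 0 0 0;-27 0.6 0 0 0 0;-27 0.6 0 0 0 0;-27 0.6 0 0 0 0;-27 0.6 0 0 0 0;-27 0.6 0 0 0 0;-27 0.6 0 0 0 0'
python3 -m inch '-27 0.5 0 0 0 0;-27 0.5 0 0 0 0;-27 0.5 0 0 0 0;-27 0.5 0 0 0 0;-27 0.5 0 0 0 0;-27 0.5 0 0 0 0;-27 0.5 0 0 0 0;-27 0.5 0 0 0 0;-27 0.5 0 0 0 0;-22 0.5 0 0 0 0'
python3 -m inch '0 0 5 0 0 0;0 0 5 0 0 0;0 0 5 0 0 0;0 0 5 0 0 0;0 0 5 0 0 0;0 0 5 0 0 0;0 0 0 0 0 0;0 0 0 0 0 0;0 0 0 0 0 0;0 0 0 0 0 0'
python3 - <<'E'
from h import *
c=cap("wrist","w8");go(629,-287,70,99.1)
h=hsv(c);m=(h[...,0]>105)&(h[...,0]<135)&(h[...,1]>90)
for ce,st,_ in blobs(m,100): print(ce.round(1),st,plane(c,(st[0]+st[2]/2,st[1]+st[3]/2),100).round(1))
E
```

```text
time_s: 21.93
eef_pos: [580.5, -27.9, 201.3]
ee_rot: [-0.001, 0.648, 0.761, -0.0]
force: [0.5, -0.1, 0.2]
grip_width: 0.8
grip_force: 0.0
time_s: 22.77
eef_pos: [627.7, -289.2, 200.9]
ee_rot: [-0.001, 0.648, 0.761, -0.0]
force: [0.4, 0.9, 0.1]
grip_width: 0.796
grip_force: 0.0
time_s: 23.6
eef_pos: [628.2, -287.4, 172.7]
ee_rot: [0.0, 0.648, 0.762, 0.0]
force: [-0.3, -0.0, 0.4]
grip_width: 0.8
grip_force: 0.0
t 23.65 at [ 628.2 -287.5  172.7] yaw 99.19 shift [  0.4   0.8 102.7] turn [0.   0.   0.02] after-turn shift [  0.3   0.9 102.7] grip 0.804 0.0 F [-0.1  0.1  0. ]
[364.2  51.2] [ 317    0   95  103 7562] [ 659.1 -165.6  100. ]
[107.5 212. ] [  74  185   68   56 2879] [ 497.4 -300.7  100. ]
[284.4 220.8] [ 259  193   52   56 2266] [ 627.7 -285.9  100. ]
```

View pics/w8.png

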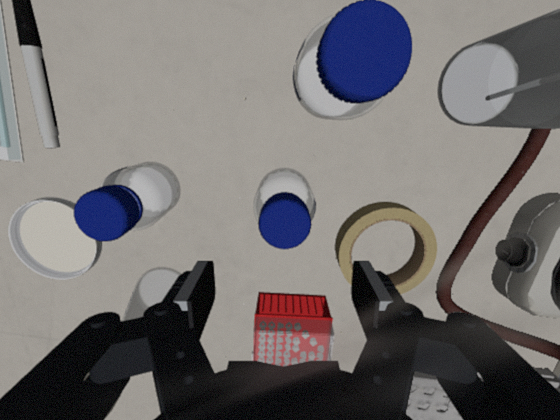

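The cap is centred between the fingers at (285,221). The wrist, top and side views agree on about (628,-286.5), with the cap near 100 mm. Grasping.

```bash
python3 -m inch '0.4 0 10 0 0 0;0 0 12 0 0 0;0 0 12 0 0 0;0 0 12 0 0 0;0 0 12 0 0 0;0 0 12 0 0 0;0 0 12 0 0 0;0 0 10 0 0 0;0 0 6 0 0 0;0 0 4 0 0 0'
python3 -m inch '0 0 0 0 0 0;0 0 0 0 0 0;0 0 0 0 0 0;0 0 0 0 0 0;0 0 0 0 0 0;0 0 0 0 0 0;0 0 0 0 0 0;0 0 0 0 0 0;0 0 0 0 0 0;0 0 0 0 0 0' 0.2 45
python3 -m inch '0 0 -3 0 0 0;0 0 -7 0 0 0;0 0 -12 0 0 0;0 0 -15 0 0 0;0 0 -20 0 0 0;0 0 -20 0 0 0;0 0 -20 0 0 0;0 0 -20 0 0 0;0 0 -20 0 0 0;0 0 -13 0 0 0'
python3 -c "
from h import *
go(546.1,151.8,None,99.1)"
```

```text
time_s: 24.48
eef_pos: [627.8, -286.9, 69.2]
ee_rot: [-0.0, 0.648, 0.762, -0.0]
force: [0.8, -0.3, 0.2]
grip_width: 0.798
grip_force: 0.0
time_s: 25.32
eef_pos: [628.4, -287.2, 71.1]
ee_rot: [0.001, 0.648, 0.762, 0.0]
force: [0.5, 0.2, 4.9]
grip_width: 0.445
grip_force: 45.5
time_s: 26.15
eef_pos: [628.1, -287.1, 223.6]
ee_rot: [0.001, 0.648, 0.761, 0.0]
force: [0.9, -1.1, -1.2]
grip_width: 0.444
grip_force: 45.2
t 26.15 at [ 628.1 -287.1  223.6] yaw 99.19 shift [446.4 -10.9  -0.9] turn [0.02 0.02 0.02] after-turn shift [446.4 -11.6   0. ] grip 0.444 45.2 F [ 0.9 -1.1 -1.2]
```

```bash
python3 -m inch '10 -0.3 0 0 0 0;20 -0.7 0 0 0 0;30 -0.7 0 0 0 0;30 -0.7 0 0 0 0;30 -0.7 0 0 0 0;30 -0.7 0 0 0 0;30 -0.7 0 0 0 0;30 -0.7 0 0 0 0;30 -0.7 0 0 0 0;30 -0.7 0 0 0 0'
python3 -m inch '30 -0.7 0 0 0 0;30 -0.7 0 0 0 0;30 -0.7 0 0 0 0;30 -0.7 0 0 0 0;30 -0.7 0 0 0 0;16 -1 0 0 0 0;10 0 0 0 0 0;0 0 0 0 0 0;0 0 0 0 0 0;0 0 0 0 0 0'
python3 -m inch '0 0 10 0 0 0;0 0 15 0 0 0;0 0 15 0 0 0;0 0 15 0 0 0;0 0 15 0 0 0;0 0 15 0 0 0;0 0 10 0 0 0;0 0 0 0 0 0;0 0 0 0 0 0;0 0 0 0 0 0'
python3 - <<'E'
from h import *
c=cap("wrist","w9");go(546.1,151.8,73,99.1)
E
```

```text
time_s: 26.98
eef_pos: [577.8, -20.2, 221.3]
ee_rot: [0.0, 0.648, 0.761, 0.0]
force: [1.3, -0.0, -1.4]
grip_width: 0.441
grip_force: 45.3
time_s: 27.82
eef_pos: [546.1, 150.4, 220.4]
ee_rot: [0.0, 0.649, 0.761, -0.0]
force: [0.5, 0.1, -0.0]
grip_width: 0.439
grip_force: 45.3
time_s: 28.65
eef_pos: [546.3, 151.3, 126.0]
ee_rot: [0.0, 0.648, 0.761, 0.0]
force: [-0.4, 1.2, -1.5]
grip_width: 0.442
grip_force: 45.3
t 28.7 at [546.3 151.4 126.2] yaw 99.18 shift [ 0.5 -0.3 53.2] turn [0.02 0.   0.01] after-turn shift [ 0.5 -0.2 53.2] grip 0.441 45.3 F [-0.7 -0.8 -1.5]
```

View pics/w9.png

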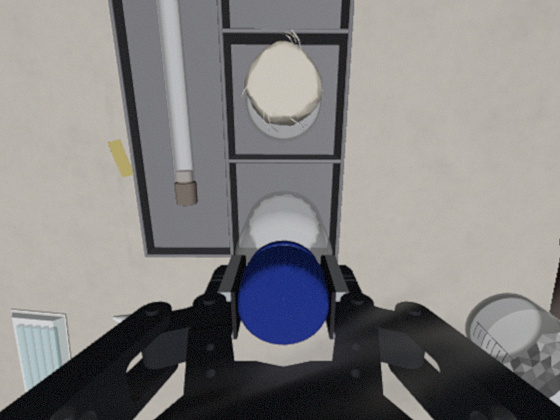

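The bottle hangs over the -y pocket, its foot at about (283,225) and clear of the walls. Lowering.

```bash
python3 -m inch '0.5 0 6 0 0 0;0 0 8 0 0 0;0 0 8 0 0 0;0 0 8 0 0 0;0 0 7 0 0 0;0 0 5 0 0 0;0 0 4 0 0 0;0 0 3 0 0 0;0 0 1 0 0 0;0 0 1 0 0 0'
python3 -m inch '0 0 1 0 0 0;0 0 1 0 0 0;0 0 0.5 0 0 0;0 0 0 0 0 0;0 0 0 0 0 0;0 0 0 0 0 0;0 0 0 0 0 0;0 0 0 0 0 0;0 0 0 0 0 0;0 0 0 0 0 0'
```

```text
time_s: 29.53
eef_pos: [545.8, 152.0, 74.9]
ee_rot: [0.0, 0.648, 0.762, 0.0]
force: [-3.7, -0.2, 12.0]
grip_width: 0.445
grip_force: 46.3
time_s: 30.37
eef_pos: [546.1, 152.1, 74.8]
ee_rot: [0.001, 0.648, 0.762, 0.0]
force: [-8.0, -0.8, 22.7]
grip_width: 0.443
grip_force: 47.7
```

```bash
python3 -m inch '0 0 -1 0 0 0;0 0 -1 0 0 0;0 0 0 0 0 0;0 0 0 0 0 0;0 0 0 0 0 0;0 0 0 0 0 0;0 0 0 0 0 0;0 0 0 0 0 0;0 0 0 0 0 0;0 0 0 0 0 0'
python3 -m inch '0 0 0 0 0 0;0 0 0 0 0 0;0 0 0 0 0 0;0 0 0 0 0 0;0 0 0 0 0 0;0 0 0 0 0 0;0 0 0 0 0 0;0 0 0 0 0 0;0 0 0 0 0 0;0 0 0 0 0 0' 0.8
python3 -m inch '0 0 -5 0 0 0;0 0 -8 0 0 0;0 0 -15 0 0 0;0 0 -15 0 0 0;0 0 -15 0 0 0;0 0 -15 0 0 0;0 0 -15 0 0 0;0 0 -15 0 0 0;0 0 -10 0 0 0;0 0 0 0 0 0'
python3 -c "
from h import *
go(495.5,-301.8,172,99.1);cap('wrist','w10')"
```

```text
time_s: 31.2
eef_pos: [546.0, 152.1, 74.9]
ee_rot: [0.0, 0.648, 0.762, 0.0]
force: [-3.7, 0.2, 9.9]
grip_width: 0.444
grip_force: 46.2
time_s: 32.03
eef_pos: [545.7, 152.0, 73.8]
ee_rot: [-0.0, 0.648, 0.761, -0.0]
force: [-0.0, 0.3, -0.4]
grip_width: 0.799
grip_force: 0.0
time_s: 32.87
eef_pos: [546.6, 152.1, 189.5]
ee_rot: [0.002, 0.648, 0.762, 0.002]
force: [0.4, -0.2, -0.0]
grip_width: 0.802
grip_force: 0.0
t 32.87 at [546.6 152.1 189.5] yaw 99.19 shift [-439.9 -123.1   17.1] turn [0.04 0.   0.02] after-turn shift [-440.1 -122.3   17.5] grip 0.802 0.0 F [ 0.4 -0.2 -0. ]
```

View pics/w10.png

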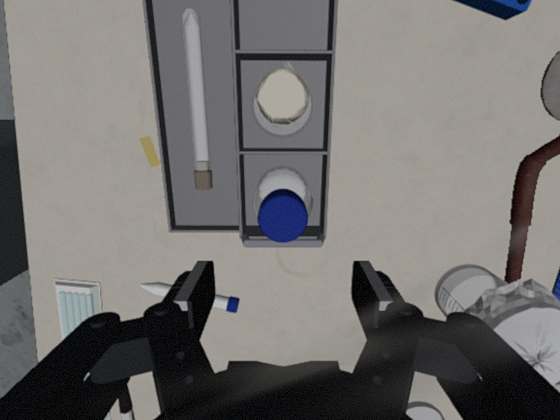

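The bottle stands in the -y pocket, foot at about (283,195) and cap at (283,216). Next is bottle b.

```bash
python3 -m inch '-25 -7 0 0 0 0;-25 -7 0 0 0 0;-25 -7 0 0 0 0;-25 -7 0 0 0 0;-25 -7 0 0 0 0;-25 -7 0 0 0 0;-25 -7 0 0 0 0;-25 -7 0 0 0 0;-25 -7 0 0 0 0;-25 -7 0 0 0 0'
python3 -m inch '-25 -7 0 0 0 0;-25 -7 0 0 0 0;-25 -7 0 0 0 0;-25 -7 0 0 0 0;-25 -7 0 0 0 0;-25 -7 0 0 0 0;-25 -7 0 0 0 0;-15 -3 0 0 0 0;0 0 7 0 0 0;0 0 7 0 0 0'
python3 -m inch '0 0 0 0 0 0;0 0 0 0 0 0;0 0 0 0 0 0;0 0 0 0 0 0;0 0 0 0 0 0;0 0 0 0 0 0;0 0 0 0 0 0;0 0 0 0 0 0;0 0 0 0 0 0;0 0 0 0 0 0'
python3 - <<'E'
from h import *
c=cap("wrist","w11");
h=hsv(c);m=(h[...,0]>105)&(h[...,0]<135)&(h[...,1]>90)
for ce,st,_ in blobs(m,100): print(ce.round(1),st,plane(c,(st[0]+st[2]/2,st[1]+st[3]/2),100).round(1))
go(495.5,-301.8,70,99.1)
E
```

```text
time_s: 33.75
eef_pos: [515.9, -107.1, 185.9]
ee_rot: [-0.001, 0.648, 0.762, -0.0]
force: [0.3, -0.6, 0.3]
grip_width: 0.799
grip_force: 0.0
time_s: 34.58
eef_pos: [495.5, -301.6, 171.7]
ee_rot: [-0.0, 0.648, 0.761, 0.0]
force: [-0.9, 1.0, 0.3]
grip_width: 0.799
grip_force: 0.0
time_s: 35.42
eef_pos: [495.6, -301.9, 172.8]
ee_rot: [0.0, 0.648, 0.761, 0.0]
force: [-0.2, -1.0, 0.1]
grip_width: 0.798
grip_force: 0.0
[550.  78.] [ 537   39   23   74 1242] [ 647.6 -174.9  100. ]
[281.4 221.6] [ 256  194   52   56 2266] [ 493.  -301.5  100. ]
t 35.47 at [ 495.6 -301.8  172.8] yaw 99.19 shift [ 0.000e+00 -1.000e-01  1.028e+02] turn [-0.   -0.    0.02] after-turn shift [ 1.000e-01 -1.000e-01  1.028e+02] grip 0.798 0.0 F [-0.   0.3 -0.1]
```

```bash
python3 -m inch '0.4 -2 10 0 0 0;0 0 12 0 0 0;0 0 12 0 0 0;0 0 12 0 0 0;0 0 12 0 0 0;0 0 12 0 0 0;0 0 12 0 0 0;0 0 10 0 0 0;0 0 6 0 0 0;0 0 4 0 0 0'
python3 -m inch '0 0 0 0 0 0;0 0 0 0 0 0;0 0 0 0 0 0;0 0 0 0 0 0;0 0 0 0 0 0;0 0 0 0 0 0;0 0 0 0 0 0;0 0 0 0 0 0;0 0 0 0 0 0;0 0 0 0 0 0' 0.2 45
python3 -m inch '0 0 -3 0 0 0;0 0 -7 0 0 0;0 0 -12 0 0 0;0 0 -15 0 0 0;0 0 -20 0 0 0;0 0 -20 0 0 0;0 0 -20 0 0 0;0 0 -20 0 0 0;0 0 -20 0 0 0;0 0 -13 0 0 0'
python3 -c "
from h import *
go(430,335,None,99.1)
go(518.6,323.7,None,99.1)"
```

```text
time_s: 36.3
eef_pos: [493.2, -301.6, 69.8]
ee_rot: [-0.001, 0.648, 0.762, 0.0]
force: [-0.3, -0.1, -0.1]
grip_width: 0.802
grip_force: 0.0
time_s: 37.13
eef_pos: [493.9, -302.1, 71.4]
ee_rot: [0.001, 0.648, 0.762, -0.0]
force: [1.2, 0.1, 5.2]
grip_width: 0.447
grip_force: 45.6
time_s: 37.97
eef_pos: [493.6, -301.8, 223.0]
ee_rot: [0.001, 0.648, 0.762, -0.0]
force: [0.3, -0.4, -1.6]
grip_width: 0.443
grip_force: 45.3
t 37.97 at [ 493.6 -301.8  223. ] yaw 99.2 shift [638.8  39.   -0.8] turn [0.01 0.01 0.02] after-turn shift [638.9  38.    0. ] grip 0.443 45.3 F [ 0.3 -0.4 -1.6]
t 37.97 at [ 493.6 -301.8  223. ] yaw 99.2 shift [613.5 124.7  -0.7] turn [0.01 0.01 0.02] after-turn shift [613.7 123.6   0. ] grip 0.443 45.3 F [ 0.3 -0.4 -1.6]
```

```bash
python3 -m inch '10 0 0 0 0 0;20 0 0 0 0 0;30 0 0 0 0 0;30 0 0 0 0 0;30 0 0 0 0 0;30 0 0 0 0 0;30 0 0 0 0 0;30 0 0 0 0 0;30 0 0 0 0 0;30 0 0 0 0 0'
python3 -m inch '30 0 0 0 0 0;30 0 0 0 0 0;30 0 0 0 0 0;30 0 0 0 0 0;30 0 0 0 0 0;30 0 0 0 0 0;30 0 0 0 0 0;30 0 0 0 0 0;30 0 0 0 0 0;30 0 0 0 0 0'
python3 -m inch '30 0 0 0 0 0;14 5 0 0 0 0;0 15 0 0 0 0;0 20 0 0 0 0;0 25 0 0 0 0;0 25 0 0 0 0;0 20 0 0 0 0;0 10 0 0 0 0;0 4 0 0 0 0;0 0 0 0 0 0'
python3 -m inch '0 0 10 0 0 0;0 0 15 0 0 0;0 0 15 0 0 0;0 0 15 0 0 0;0 0 15 0 0 0;0 0 15 0 0 0;0 0 10 0 0 0;0 0 0 0 0 0;0 0 0 0 0 0;0 0 0 0 0 0'
python3 - <<'E'
from h import *
c=cap("wrist","w12");go(518.6,323.7,73,99.1)
E
```

```text
time_s: 38.8
eef_pos: [448.9, -33.2, 219.8]
ee_rot: [-0.001, 0.648, 0.761, -0.0]
force: [-0.1, 0.5, -1.5]
grip_width: 0.441
grip_force: 45.4
time_s: 39.63
eef_pos: [400.7, 262.4, 219.8]
ee_rot: [-0.001, 0.648, 0.762, -0.001]
force: [0.0, -0.4, -1.3]
grip_width: 0.443
grip_force: 45.4
time_s: 40.47
eef_pos: [517.4, 324.1, 219.6]
ee_rot: [-0.001, 0.648, 0.761, -0.001]
force: [0.7, -0.5, -0.8]
grip_width: 0.441
grip_force: 45.5
time_s: 41.3
eef_pos: [518.0, 324.4, 126.7]
ee_rot: [0.0, 0.648, 0.762, 0.001]
force: [0.6, 0.6, -0.5]
grip_width: 0.444
grip_force: 45.5
t 41.35 at [518.1 324.4 126.8] yaw 99.2 shift [-0.8  0.3 53.8] turn [ 0.02 -0.    0.02] after-turn shift [-0.7  0.4 53.8] grip 0.443 45.5 F [ 0.1  0.1 -1.9]
```

View pics/w12.png

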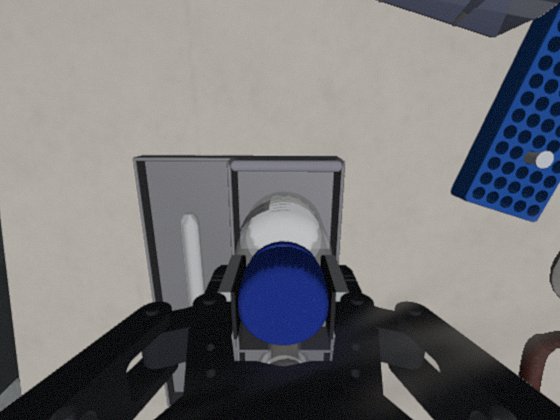

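The bottle hangs over the +y pocket, foot at about (284,230) and inside the walls. Lowering and releasing.

```bash
python3 -m inch '-0.7 0.3 6 0 0 0;0 0 8 0 0 0;0 0 8 0 0 0;0 0 8 0 0 0;0 0 7 0 0 0;0 0 5 0 0 0;0 0 4 0 0 0;0 0 3 0 0 0;0 0 1 0 0 0;0 0 1 0 0 0'
python3 -m inch '0 0 0.5 0 0 0;0 0 0 0 0 0;0 0 0 0 0 0;0 0 0 0 0 0;0 0 0 0 0 0;0 0 0 0 0 0;0 0 0 0 0 0;0 0 0 0 0 0;0 0 0 0 0 0;0 0 0 0 0 0'
```

```text
time_s: 42.18
eef_pos: [518.3, 323.6, 75.4]
ee_rot: [0.0, 0.648, 0.762, 0.0]
force: [-2.4, -1.6, 7.9]
grip_width: 0.446
grip_force: 46.5
time_s: 43.02
eef_pos: [518.3, 323.6, 75.4]
ee_rot: [0.0, 0.648, 0.762, 0.0]
force: [-2.3, -1.1, 5.3]
grip_width: 0.445
grip_force: 46.3
```

```bash
python3 -m inch '0 0 0 0 0 0;0 0 0 0 0 0;0 0 0 0 0 0;0 0 0 0 0 0;0 0 0 0 0 0;0 0 0 0 0 0;0 0 0 0 0 0;0 0 0 0 0 0;0 0 0 0 0 0;0 0 0 0 0 0' 0.8
python3 -m inch '0 0 -5 0 0 0;0 0 -8 0 0 0;0 0 -15 0 0 0;0 0 -15 0 0 0;0 0 -15 0 0 0;0 0 -15 0 0 0;0 0 -15 0 0 0;0 0 -15 0 0 0;0 0 -15 0 0 0;0 0 -5 0 0 0'
python3 -m inch '-30 -10 -5 0 0 0;-30 -10 -5 0 0 0;-30 -10 -5 0 0 0;-30 -10 -5 0 0 0;-30 -10 -5 0 0 0;-30 -10 -5 0 0 0;0 0 0 0 0 0;0 0 0 0 0 0;0 0 0 0 0 0;0 0 0 0 0 0'
python3 - <<'E'
from h import *
a=cap("wrist","w13");S=cap("side")
im=np.zeros((420,800,3),np.uint8);im[:336,:448]=cv2.resize(a["image"],(448,336));im[:400,450:800]=cv2.resize(S["image"][120:400,150:395],(350,400));cv2.imwrite("pics/m13.png",im[:,:,::-1])
h=hsv(a);m=(h[...,0]>105)&(h[...,0]<135)&(h[...,1]>90)
th=np.radians(9.11);R=np.array([[np.cos(th),np.sin(th)],[-np.sin(th),np.cos(th)]])
for ce,st,_ in blobs(m,200):
    X=plane(a,(st[0]+st[2]/2,st[1]+st[3]/2),104);print(ce.round(1),st,"caddy frame",(R@(X[:2]-[492.9,231.4])).round(1))
go()
E
```

```text
time_s: 43.85
eef_pos: [518.3, 323.5, 74.3]
ee_rot: [0.0, 0.648, 0.762, 0.0]
force: [0.7, -0.8, -0.2]
grip_width: 0.797
grip_force: 0.0
time_s: 44.68
eef_pos: [518.9, 323.8, 200.5]
ee_rot: [0.001, 0.648, 0.762, 0.002]
force: [-0.3, 0.3, 0.2]
grip_width: 0.802
grip_force: 0.0
time_s: 45.52
eef_pos: [487.7, 137.1, 227.1]
ee_rot: [-0.0, 0.648, 0.762, -0.0]
force: [-0.5, 0.7, -0.4]
grip_width: 0.806
grip_force: 0.0
[357.    4.4] [339   0  39  12 326] caddy frame [34.5 63.5]
[530.    8.6] [ 487    0   73   24 1115] caddy frame [159.6  59.8]
[349.2 198. ] [ 327  175   47   47 1670] caddy frame [ 38.8 -86.3]
t 45.62 at [487.7 137.1 227. ] yaw 99.27 shift [0. 0. 0.] turn [-0. -0.  0.] after-turn shift [0. 0. 0.] grip 0.8 0.0 F [ 0.   0.7 -0.1]
```

View pics/m13.png

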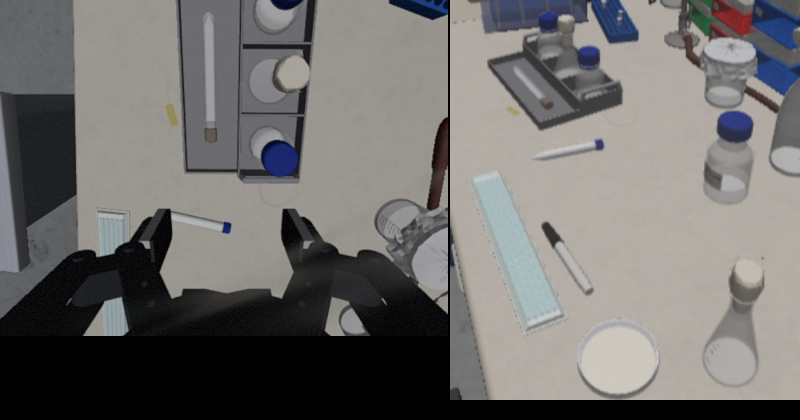

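All three stand upright in their pockets, and the bottle caps are at (288,0) and (280,157) in the wrist half. The tube lies in the trough, and the look-alikes are undisturbed. The arm is clear, so I'm handing in.

```bash
python3 -c "
from rig import ctrl
print(ctrl.finish_job())"
```

```text
the job is handed in; nothing more can be done
None
```

I packed the caddy and handed the job in at about 46 s: the long tube went in the trough first, then the flask in the middle pocket and one small bottle in each end pocket. The last pictures showed all four in place with the look-alikes undisturbed, but the hand-in returned no verdict.

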